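# Tip a plywood picture panel into the gluing stand and lock it upright

## Task

Take the large plywood panel out of the drying rack and put it in the gluing stand: slip its bottom edge into the stand's slot with its top leaning towards the open front, so that it passes under the two overhanging hooks, then straighten it until it leans back against the two posts, and let go of it. Then slide the wooden keeper all the way in, in front of the panel's edge, so that the panel cannot tip out. Leave the small panel in the rack, and the scissors, the wooden house, the cup and the glue bottle where they are.

Things in the scene. Friction and masses are not known exactly. Their poses are not given: they have to be found in the camera images.
- panel: the large plywood panel, 160 mm wide (its y), 110 mm tall (its z, up) and 8 mm thick (its x), about 100 g, with thin wood inlays on its -x face; stands upright in one of the two slots of the rack. Origin: centre of its bottom edge. Grip it at the middle of its top edge, across its thickness.
- panel_top (a point): centre of the large panel's top edge, 110 mm above its origin
- small_panel: the small plywood panel, 110 mm wide, 80 mm tall, 8 mm thick, standing in the rack's other slot; origin and axes as for the large one. To be left alone.
- rack: low wooden drying rack, fixed to the table, 130 mm (x) by 180 mm (y), origin at the centre of its underside. Two slots along its y at x = -42 and +42 mm, 9.5 mm wide, floor 10 mm and walls' top 30 mm above the table, open at the ends; a panel can lean a few degrees in them.
- stand: plywood gluing stand, fixed; front is its -x side, z up; origin on the table under the slot's rear wall, at mid-width. Base 12 mm thick, x -45 to +65, y -95 to +95 mm, plus the keeper's foot to y = +184. Two rest posts behind the slot, y = 52 to 80 and -80 to -52 (open between), lean back 10 degrees; their front faces start at x = 0, z = 12.
- stand_slot (a point): middle of the slot's floor (stand frame -7.5, 0, 12 mm), axes as the stand's. Slot along y, 15 mm wide (stand x -15 to 0); front lip (12 mm thick) and rear wall 10 mm high; end stops at y = -86 and +86. A seated panel stands on the floor, leans back 10 to 14 degrees on the posts and stays so when let go; let go nearer upright than about 5 degrees, it may not fall back by itself.
- stand_hooks (a point): midway between the two hooks, at their front lower edge (stand frame -22, 0, 125.5 mm). Each post carries a hook, a flat bar 12 mm thick overhanging forward to here, about 4 mm above a seated panel's top: the panel enters only with its top tilted forward, some 12 to 25 degrees.
- keeper (a joint): position (m) of the wooden keeper, a 14 mm square bar 76 mm long along the stand's y at its +y end (stand x -21 to -7, z 60 to 74 mm). 0: fully open, tip at y = 104 mm, clear of the panel; 0.045: fully in, at its stop, tip at y = 59 mm, in front of the panel. It slides towards the stand's -y as it grows, friction about 1.5 N, and stays where left.
- keeper_knob (a point): point to grip on the keeper's upright round knob (16 mm diameter, 40 mm tall, rising from the bar's top at z = 74 to z = 114 mm in the stand frame); this point is on its axis at z = 98 mm, at y = 166 mm minus the joint value, x = -14 mm
- scissors: grey-handled scissors, 210 mm long, lying on the table near the robot; leave alone
- house_cutout: flat wooden house shape, 100 mm long, 6 mm thick, lying on the table; leave alone
- stick_cup: white cup of glue sticks, 76 mm wide, 140 mm tall with its sticks, at the back of the table; leave alone
- glue_bottle: white glue bottle with an orange cap, 150 mm tall, at the back of the table; leave alone
Not all that is in view belongs to the job. Leave any purple or yellow look-alike of the panel alone.

How it is judged:
By the outcome, as a careful person would: the job done as asked, in the order asked, and still so for the second after the job is handed in, with the robot touching nothing.
It also fails if it takes over 56 s, if anything falls off the work surface, if the arm or the gripper's body presses on something with over 40 N, if the wrist force passes 120 N, or if a joint passes its speed limit or range.

## Robot

A 7-joint arm with a two-finger parallel gripper is mounted at the origin on the work surface. World frame = base frame: x ahead of the robot, y to its left, z up, the work surface at z = 0. Lengths are in m, angles in degrees, forces in N, time in s.
With the tool pointing down it reaches from about 0.425 to 0.875 m from the base axis. Payload 4.7 kg.
Tool frame: the origin (TCP) lies on the centre line of the jaws, within the pads' length; the fingertips stand 25 mm ahead of it and the grasp point (between the pads) lies 6 mm ahead of it; z points along the fingers, y is the direction in which the jaws open and shut (so a half turn about z gives the same grasp; the last joint's range is limited). The gripper opens to 87 mm and grips with 3 to 60 N. Pads are 19 mm wide; open, the fingers measure 117 mm over their backs; the gripper's body (75 mm by 190 mm) begins 51 mm behind the grasp point.
Start: joints at [0.808, 18.392, -4.016, 83.108, 1.295, 78.541, -3.26], TCP at [0.65, -0, 0.248] pointing down, gripper open.
Joint ranges: [-163.93, 163.93], [-17.29, 119.83], [-79.2, 71.16], [3.27, 140.29], [-89.18, 269.18], [5.43, 117.66], [-154.24, 154.24]. Speed limits (degrees/s): [147.25, 147.25, 180, 180, 180, 180, 180].

## Interface

Orientations are given as [roll, pitch, yaw] about the fixed x, y, z axes, in that order (R = Rz(yaw) Ry(pitch) Rx(roll)).
In Python, from cell import env gives the robot as it stands.
- The arm moves only by the shell command python3 -m creep 'ROWS' [OPENING] [FORCE]. ROWS is JSON, a list of rows, each an object of numbers: "tx", "ty", "tz": the shift along the tool's x, y, z in m; "rx", "ry", "rz": the turn, a rotation vector about the tool's x, y, z in degrees. In form: [{"tx": .., "ty": .., "tz": .., "rx": .., "ry": .., "rz": ..}, ...]. A call has 1 to 20 rows; each row shifts and turns the commanded pose from where the row before left it, along the tool's axes as they then stand; what a row does not reach is not made up. A row lasts 1/8 s, in which the tool goes at most 62.5 mm and 10.7 degrees, less where a joint would pass 70% of its speed; a pose out of reach is approached as far as the arm can. A call is refused whole if a number of a shift passes 0.0625 or a number of a turn 10.7, either way. A call with a gripper value outside its range is refused whole. OPENING is the finger opening in m, from 0 to 0.087, set as the call begins (- or left out, the last holds). The fingers move at their own pace and stop on an object; FORCE is the grip in N (left out, the last holds). Time passes only in rows, so rows that do not move let the fingers close. It gives the time, the measured TCP pose, the force and the opening at its end, in the units of the state.
- env.get_obs(): the state, without advancing time (a new reading comes with each control period).
- env.read_camera(name): name is "scene" or "side" or "wrist"; returns a dict with "pixels" (420x560x3 uint8, red, green, blue), "intrinsics" (3x3 intrinsics, pixels), "R" (3x3) and "t" (3): a world point X has camera coordinates R X + t. Camera axes: x right, y down, z forward; pixel columns grow to the right and rows downward; lengths in m; the calibration is good to about 2 mm. The wrist camera is an equidistant fisheye: a pixel r from the principal point sees the ray r / f radians off the axis. A picture is of the moment at which its call begins. There is no depth.
- env.sign_off(): hands the job in, once; it reports no verdict.
The state is a dict: "time_s": time; "qpos": joint angles; "joint_velocities": joint speeds; "effort": joint torques, N m; "tool_pos": TCP position; "tool_rot": TCP orientation; "force": force on the tool from outside, world axes, zero at the start; "wrist_torque": the same for the moment, N m; "grip_width": finger opening in m.
Only numpy, scipy, OpenCV 4.12 (cv2) and the standard library are available. Lean on these libraries where they do the work, as an engineer would, in place of code of your own. Each camera call takes 0.05 s, during which the arm holds its last target.

## Working session

There is one attempt and no reset: what is moved stays moved. The work goes in short steps, Python scripts to look and compute and a shell command to move; the robot and the scene stay as the last step left them, time stands still between calls to the robot, and variables do not carry over. Pictures are saved under pics/ and viewed, and the job is handed in when it is done.

```bash
ls; mkdir -p pics; cat > h.py <<'E'
import numpy as np, cv2
from cell import env
def snap(n,f):
    c=env.read_camera(n); cv2.imwrite('pics/'+f+'.png',c['pixels'][:,:,::-1]); np.savez('pics/'+f+'.npz',**{k:np.array(c[k]) for k in('pixels','intrinsics','R','t')}); return c
E
python3 - <<'E'
from h import *
for n in('scene','side','wrist'):
    c=snap(n,n+'0'); print(n,c['intrinsics'],(-np.array(c['R']).T@c['t']),c['R'])
print(env.get_obs())
E
```

```text
pics
scene [[480.3945931    0.         279.1109641 ]
 [  0.         480.3945931  212.71816192]
 [  0.           0.           1.        ]] [1.15639125 0.01649467 0.82132011] [[-0.07063803  0.99749936 -0.00230276]
 [ 0.75146189  0.05169642 -0.65774806]
 [-0.65598422 -0.04819246 -0.75323449]]
side [[421.87832614   0.         274.33650515]
 [  0.         421.87832614 201.93518289]
 [  0.           0.           1.        ]] [0.39642757 0.65030449 0.81968521] [[-0.97771806 -0.20974861 -0.00853938]
 [-0.14440104  0.70152004 -0.69786673]
 [ 0.15236712 -0.68108381 -0.71617673]]
wrist [[325.1922621    0.         280.21872498]
 [  0.         325.1922621  211.66325704]
 [  0.           0.           1.        ]] [0.65131818 0.08532521 0.38364473] [[ 9.99996057e-01  3.28212366e-04 -2.78883091e-03]
 [ 1.15979881e-03 -9.52753183e-01  3.03743358e-01]
 [-2.55737520e-03 -3.03745395e-01 -9.52749807e-01]]
{'time_s': 0.15, 'qpos': array([ 0.80977746, 18.43224277, -4.01748033, 83.1596385 ,  1.29405185,
       78.54108065, -3.26218167]), 'joint_velocities': array([-0.05400925, -0.06845913, -0.05348945, -0.21551768,  0.01408918,
        0.02994206, -0.14120216]), 'effort': array([ 2.16972071e-04, -4.91794288e+01, -4.04079035e-01, -3.12878716e+01,
       -6.39387709e-02,  4.04033612e-02,  9.90178205e-05]), 'tool_pos': array([ 6.49609860e-01, -4.05332087e-05,  2.46672732e-01]), 'tool_rot': array([-1.79912213e+02,  3.53728814e-03,  8.99991150e+01]), 'force': array([-0.53707967, -1.25674761, -0.25018855]), 'wrist_torque': array([ 0.01834889, -0.0211739 ,  0.02692134]), 'grip_width': 0.08708176500734298}
```

View pics/scene0.png

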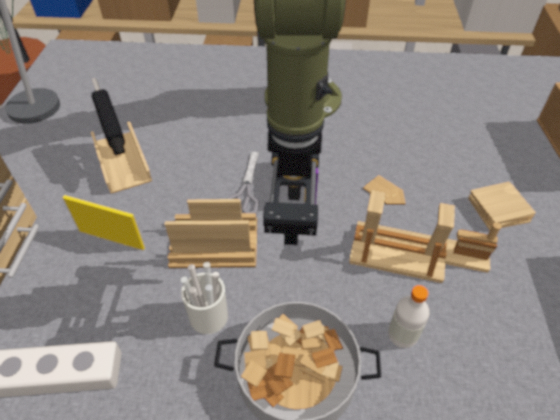

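View pics/side0.png

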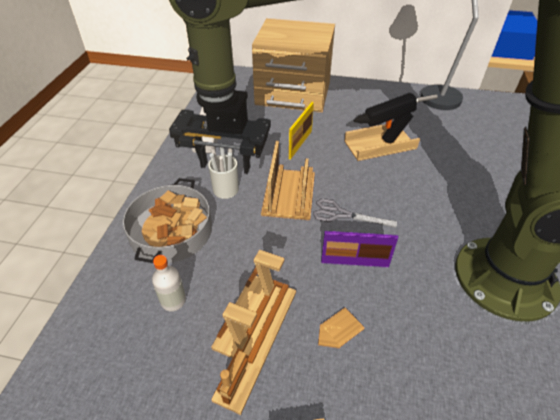

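View pics/wrist0.png

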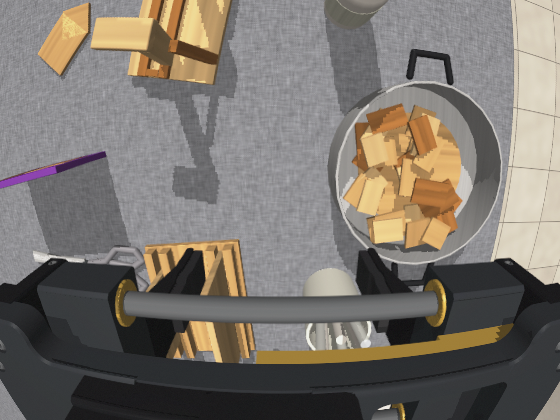

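```bash
python3 - <<'E'
import cv2
a=cv2.imread('pics/scene0.png');b=cv2.imread('pics/side0.png')
cv2.imwrite('pics/c1.png',cv2.resize(a[180:280,150:280],None,fx=6,fy=6,interpolation=cv2.INTER_CUBIC)[:600])
cv2.imwrite('pics/c2.png',cv2.resize(a[180:290,340:510],None,fx=4.7,fy=4.7,interpolation=cv2.INTER_CUBIC))
cv2.imwrite('pics/c3.png',cv2.resize(b[130:230,240:340],None,fx=6,fy=6,interpolation=cv2.INTER_CUBIC))
cv2.imwrite('pics/c4.png',cv2.resize(b[240:420,190:330],None,fx=3.3,fy=3.3,interpolation=cv2.INTER_CUBIC))
E
```

```text
(no output)
```

View pics/c1.png

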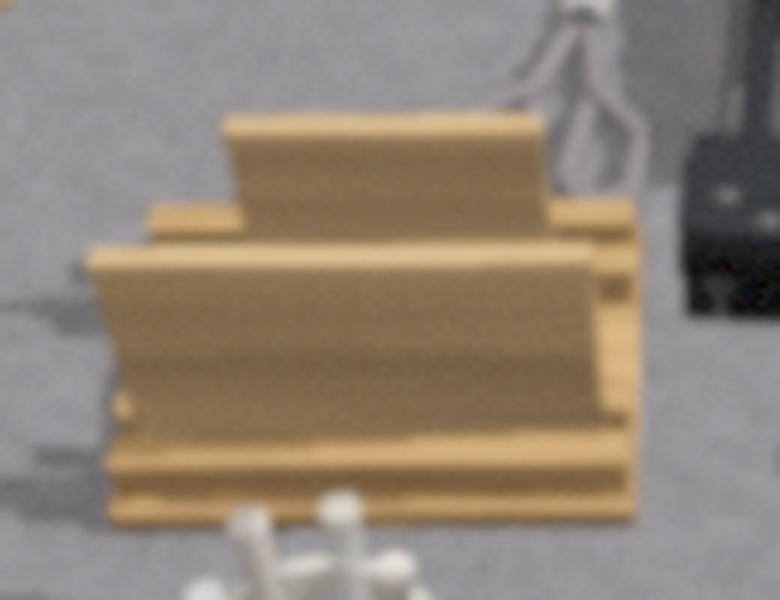

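View pics/c2.png

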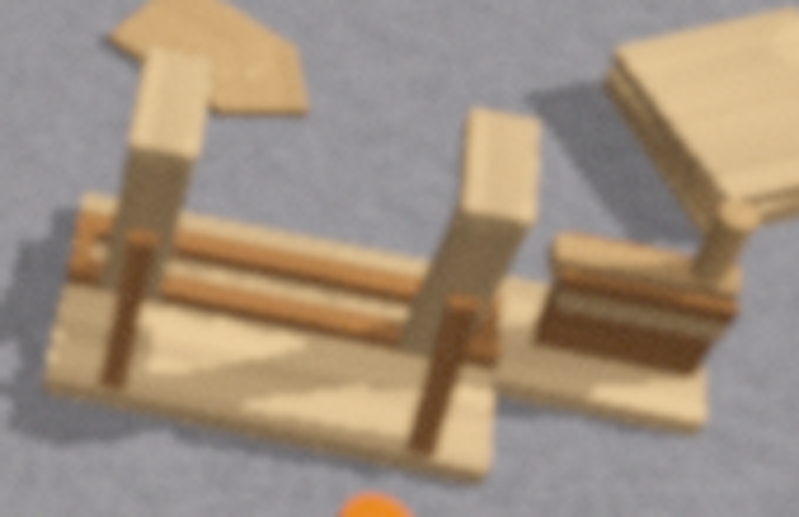

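View pics/c3.png

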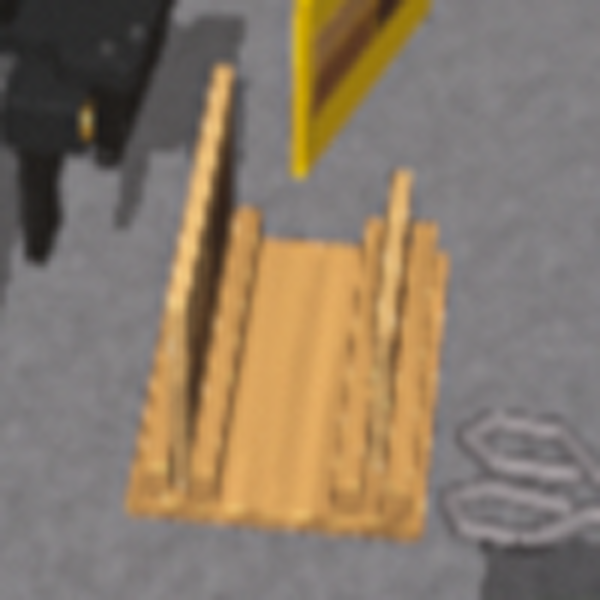

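View pics/c4.png

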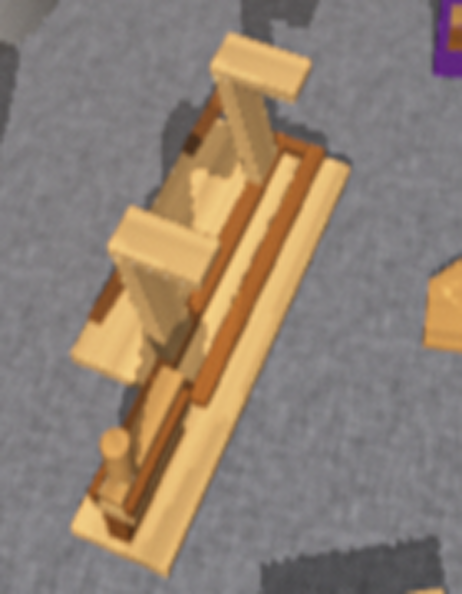

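Four panel-like things: yellow (scene 103,222), purple (side 358,250), small natural one in the rack's robot-side slot (scene 215,205), and large natural one in the rack's far slot (scene 207,232). The last one is wide, in natural wood and in the rack, so it is the one to take; the crop confirms it is the wider and taller of the two. The stand is at scene (400,245), its hooks point at the robot, and the keeper knob is at (497,230).

```bash
cat >> h.py <<'E'
from scipy.optimize import least_squares
def load(f): return dict(np.load('pics/'+f+'.npz'))
def proj(c,X):
    p=c['R']@np.asarray(X,float)+c['t']; K=c['intrinsics']
    return np.array([K[0,0]*p[0]/p[2]+K[0,2],K[1,1]*p[1]/p[2]+K[1,2]])
def projw(c,X):
    p=c['R']@np.asarray(X,float)+c['t']; K=c['intrinsics']
    r=np.hypot(p[0],p[1]); th=np.arctan2(r,p[2]); return np.array([K[0,2]+K[0,0]*th*p[0]/r,K[1,2]+K[0,0]*th*p[1]/r])
def tri(obs):
    f=lambda X:np.concatenate([ (projw if w else proj)(c,X)-p for c,p,w in obs])
    s=least_squares(f,[.65,0,.1]); return s.x,np.abs(s.fun).max()
def Rz(a): c,s=np.cos(a),np.sin(a); return np.array([[c,-s,0],[s,c,0],[0,0,1]])
def planar(obs,x0):
    f=lambda q:np.concatenate([(projw if w else proj)(c,Rz(q[2])@np.array(P)+[q[0],q[1],0])-p for c,P,p,w in obs])
    s=least_squares(f,x0,loss='soft_l1'); return s.x,f(s.x).reshape(-1,2)
E
python3 - <<'E'
from h import *
S=load('scene0');D=load('side0')
def a(x,y):return np.array([150+x/6,180+y/6])
def b(x,y):return np.array([340+x/4.7,180+y/4.7])
def c(x,y):return np.array([240+x/6,130+y/6])
def d(x,y):return np.array([190+x/3.3,240+y/3.3])
print('panel top +y',tri([(S,a(591,254),0),(D,c(178,308),0)]))
print('panel top -y',tri([(S,a(92,258),0),(D,c(226,66),0)]))
print('small top +y',tri([(S,a(543,124),0),(D,c(385,325),0)]))
print('small top -y',tri([(S,a(224,124),0),(D,c(403,172),0)]))
m=.001
R=[(S,(.065,.09,0),a(634,523),0),(S,(.065,-.09,0),a(108,525),0),(D,(.065,.09,0),c(130,515),0),(D,(-.065,.09,0),c(425,540),0),(S,(-.065,-.09,.03),a(150,205),0),(S,(-.065,.09,.03),a(636,202),0)]
q,r=planar(R,[.65,-.15,0]);print('rack',q,np.degrees(q[2]),r.round(1).tolist())
T=[(S,(.065,.095,0),b(490,478),0),(S,(.065,-.095,0),b(45,390),0),(S,(-.045,-.095,.012),b(80,195),0),(D,(-.045,-.095,.012),d(350,165),0),(D,(-.045,.184,0),d(165,575),0),
(D,(-.022,-.052,.1255),d(293,102),0),(D,(-.022,.052,.1255),d(202,272),0)]
q,r=planar(T,[.65,.2,-.2]);print('stand',q,np.degrees(q[2]),r.round(1).tolist())
k=Rz(q[2])@[-.014,.166,.114]+[q[0],q[1],0];print('knobtop pred',k,proj(S,k),proj(D,k),'seen',b(738,212),d(117,440))
print('knob tri',tri([(S,b(738,215),0),(D,d(117,442),0)]))
E
```

```text
panel top +y (array([ 0.57163967, -0.08505531,  0.11691926]), np.float64(0.16111081981301822))
panel top -y (array([ 0.58503822, -0.24327765,  0.11829802]), np.float64(0.006156601449276877))
small top +y (array([ 0.49222814, -0.11326179,  0.09264931]), np.float64(0.9320970386856402))
small top -y (array([ 0.49923597, -0.22185503,  0.08910912]), np.float64(0.2406505649775852))
rack [ 0.53669494 -0.16872095  0.080763  ] 4.62737927005362 [[-0.0, 0.3], [0.4, 0.8], [-0.4, -0.4], [-0.2, -0.1], [-0.7, -2.8], [0.4, -3.0]]
stand [ 0.52667911  0.22453111 -0.19253333] -11.031347305404545 [[-1.3, 2.6], [-0.5, 1.1], [1.1, -0.3], [-0.3, 0.1], [0.2, 1.5], [-0.1, 1.2], [5.4, -6.5]]
knobtop pred [0.54470124 0.39014271 0.114     ] [498.08773287 225.77280744] [223.85849353 374.56497061] seen [497.0212766  225.10638298] [225.45454545 373.33333333]
knob tri (array([0.54301742, 0.38846504, 0.11262294]), np.float64(0.27519888610777343))
```

```bash
python3 -m creep '[{"tx":-0.041,"ty":-0.018},{"tx":-0.041,"ty":-0.018},{"tx":-0.041,"ty":-0.018},{"tx":-0.041,"ty":-0.0175,"rz":-4.75},{}]' 0.06 30; python3 - <<'E'
from h import *
for n in('side','wrist'):snap(n,n+'1')
o=env.get_obs();print(o['time_s'],o['tool_pos'],o['tool_rot'],o['force'])
E
```

```text
0.25 [ 6.49775387e-01 -2.14043265e-05  2.47037622e-01] [-1.79949388e+02  3.59974862e-03  9.00030245e+01] [-0.30529062 -0.69745981 -0.56125801]$[0]: bad value
```

View pics/wrist1.png

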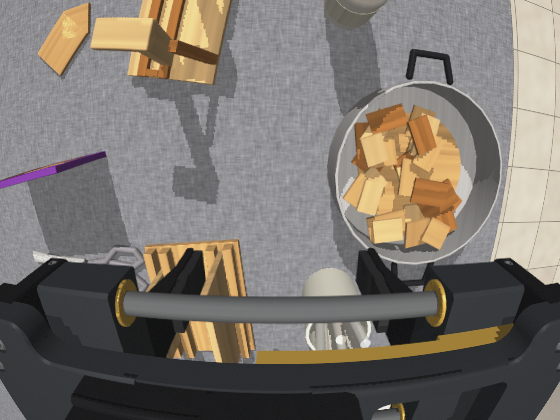

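View pics/side1.png

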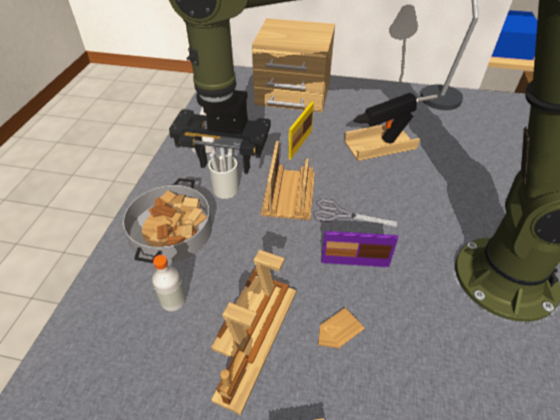

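The row was refused because it needs all six numbers; the arm has not moved.

```bash
python3 -m creep '[{"tx":-0.041,"ty":-0.018,"tz":0,"rx":0,"ry":0,"rz":0},{"tx":-0.041,"ty":-0.018,"tz":0,"rx":0,"ry":0,"rz":0},{"tx":-0.041,"ty":-0.018,"tz":0,"rx":0,"ry":0,"rz":0},{"tx":-0.041,"ty":-0.0175,"tz":0,"rx":0,"ry":0,"rz":-4.75},{"tx":0,"ty":0,"tz":0,"rx":0,"ry":0,"rz":0},{"tx":0,"ty":0,"tz":0,"rx":0,"ry":0,"rz":0}]' 0.06 30 && python3 - <<'E'
from h import *
for n in('side','wrist'):snap(n,n+'2')
o=env.get_obs();print(o['time_s'],o['tool_pos'],o['tool_rot'],o['force'])
E
```

```text
time_s: 1.0
tool_pos: [0.5787, -0.1633, 0.2476]
tool_rot: [180.0, -0.0, 94.7]
force: [-0.2, -0.2, -1.1]
grip_width: 0.0604
1.1 [ 0.57914382 -0.16216167  0.24749844] [ 1.79981414e+02 -4.62338273e-02  9.48824010e+01] [0.19410615 0.98562163 0.38454129]
```

View pics/wrist2.png

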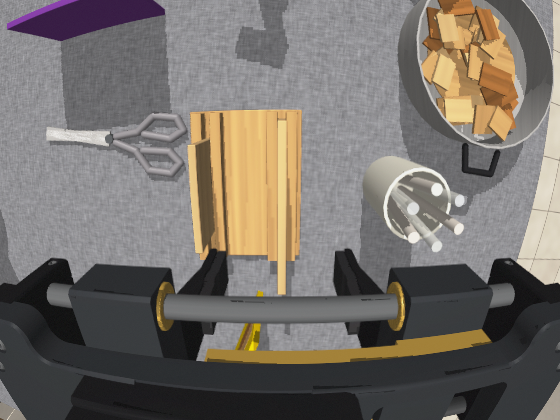

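View pics/side2.png

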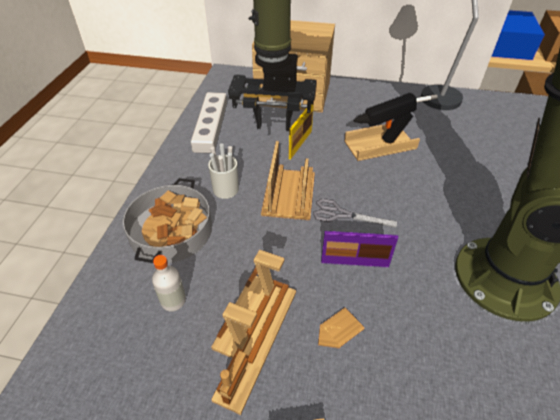

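Wrist view: the large panel's top edge is the narrow strip at columns 278-286, from row 120 to 295, between the open fingers. I'll cast its ends onto z = 0.119.

```bash
cat >> h.py <<'E'
def rayw(c,p,z):
    K=c['intrinsics'];d=(np.array(p,float)-[K[0,2],K[1,2]])/K[0,0];th=np.hypot(*d)
    v=c['R'].T@np.array([*(np.sin(th)*d/th),np.cos(th)]);o=-c['R'].T@c['t'];return o+v*(z-o[2])/v[2]
def ray(c,p,z):
    v=c['R'].T@np.linalg.inv(c['intrinsics'])@np.array([*p,1.]);o=-c['R'].T@c['t'];return o+v*(z-o[2])/v[2]
E
python3 - <<'E'
from h import *
W=load('wrist2')
for p in [(282,121),(282.2,200),(281.5,292)]: print(rayw(W,p,.119))
cv2.imwrite('pics/c5.png',cv2.resize(W['pixels'][100:310,180:320,::-1].copy(),None,fx=2.8,fy=2.8,interpolation=cv2.INTER_CUBIC))
E
```

```text
[ 0.57532447 -0.08502838  0.119     ]
[ 0.58118078 -0.15113892  0.119     ]
[ 0.58838186 -0.24141108  0.119     ]
```

View pics/c5.png

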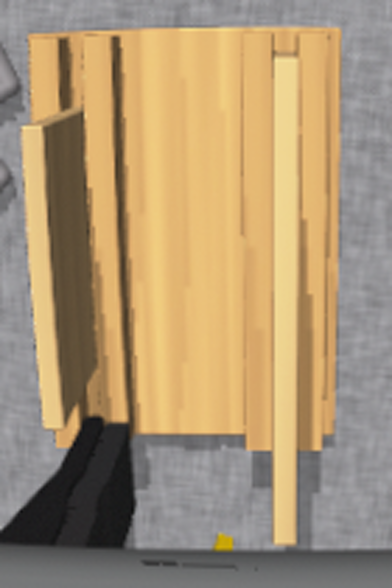

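```bash
python3 -m creep '[{"tx":0,"ty":0.0015,"tz":0.0345,"rx":0,"ry":0,"rz":0},{"tx":0,"ty":0,"tz":0.04,"rx":0,"ry":0,"rz":0},{"tx":0,"ty":0,"tz":0.04,"rx":0,"ry":0,"rz":0},{"tx":0,"ty":0,"tz":0.02,"rx":0,"ry":0,"rz":0},{"tx":0,"ty":0,"tz":0,"rx":0,"ry":0,"rz":0},{"tx":0,"ty":0,"tz":0,"rx":0,"ry":0,"rz":0}]' && python3 -m creep '[{"tx":0,"ty":0,"tz":0,"rx":0,"ry":0,"rz":0},{"tx":0,"ty":0,"tz":0,"rx":0,"ry":0,"rz":0},{"tx":0,"ty":0,"tz":0,"rx":0,"ry":0,"rz":0},{"tx":0,"ty":0,"tz":0,"rx":0,"ry":0,"rz":0},{"tx":0,"ty":0,"tz":0,"rx":0,"ry":0,"rz":0}]' 0 30;  python3 - <<'E'
from h import *
for n in('side','scene'):snap(n,n+'3')
o=env.get_obs();print(o['time_s'],o['tool_pos'],o['tool_rot'],o['force'])
a=load('side3')['pixels'][60:230,220:380,::-1].copy();b=load('scene3')['pixels'][130:300,130:290,::-1].copy()
cv2.imwrite('pics/c6.png',cv2.resize(np.hstack([a,b]),None,fx=2.5,fy=2.5,interpolation=cv2.INTER_CUBIC))
E
```

```text
time_s: 1.85
tool_pos: [0.5811, -0.1632, 0.1142]
tool_rot: [179.9, 0.0, 94.8]
force: [0.3, 0.7, 0.8]
grip_width: 0.0599
time_s: 2.48
tool_pos: [0.58, -0.1639, 0.1131]
tool_rot: [180.0, 0.0, 94.7]
force: [0.2, -0.9, -0.6]
grip_width: 0.0181
2.575 [ 0.58000253 -0.16388671  0.11305932] [ 1.79998943e+02 -6.95978717e-04  9.47505401e+01] [ 0.46208039 -0.0736487  -0.07187533]
```

View pics/c6.png

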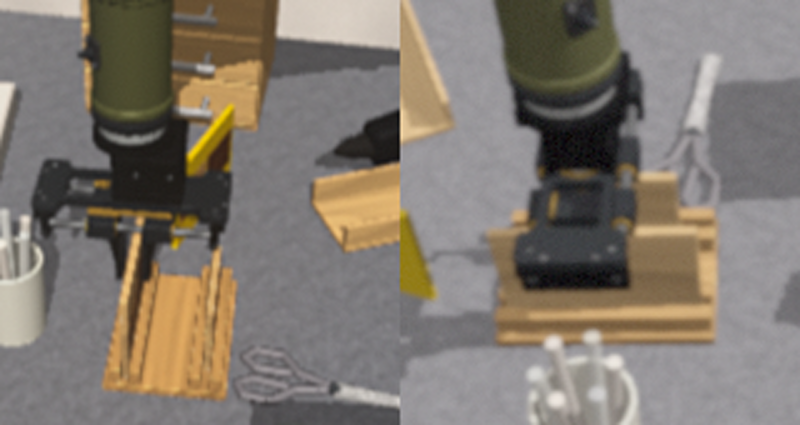

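The fingers are still closing around the panel's top.

```bash
python3 -m creep '[{"tx":0,"ty":0,"tz":0,"rx":0,"ry":0,"rz":0},{"tx":0,"ty":0,"tz":0,"rx":0,"ry":0,"rz":0},{"tx":0,"ty":0,"tz":0,"rx":0,"ry":0,"rz":0}]' - 30
```

```text
time_s: 2.95
tool_pos: [0.58, -0.1639, 0.1131]
tool_rot: [180.0, 0.0, 94.8]
force: [-0.1, 0.3, -0.2]
grip_width: 0.0076
```

Width is 8 mm, so the panel is gripped. I'll lift 25 mm, then check.

```bash
python3 -m creep '[{"tx":0,"ty":0,"tz":-0.01,"rx":0,"ry":0,"rz":0},{"tx":0,"ty":0,"tz":-0.015,"rx":0,"ry":0,"rz":0},{"tx":0,"ty":0,"tz":-0.04,"rx":0,"ry":0,"rz":0},{"tx":0,"ty":0,"tz":-0.05,"rx":0,"ry":0,"rz":0},{"tx":0,"ty":0,"tz":-0.05,"rx":0,"ry":0,"rz":0},{"tx":0,"ty":0,"tz":0,"rx":0,"ry":0,"rz":0},{"tx":0,"ty":0,"tz":0,"rx":0,"ry":0,"rz":0}]'; python3 - <<'E'
from h import *
for n in('side','scene'):snap(n,n+'4')
o=env.get_obs();print(o['time_s'],o['tool_pos'],o['tool_rot'],o['force'],o['grip_width'])
a=load('side4')['pixels'][30:230,200:360,::-1].copy();b=load('scene4')['pixels'][100:300,130:290,::-1].copy()
cv2.imwrite('pics/c7.png',cv2.resize(np.hstack([a,b]),None,fx=2.5,fy=2.5,interpolation=cv2.INTER_CUBIC))
E
```

```text
time_s: 3.82
tool_pos: [0.5797, -0.1639, 0.2784]
tool_rot: [180.0, 0.0, 94.7]
force: [-0.2, 0.7, -1.3]
grip_width: 0.008
3.925 [ 0.57911919 -0.16369022  0.27668085] [-1.79848385e+02 -4.56189696e-02  9.47519307e+01] [ 0.30989471  0.65025646 -1.64585765] 0.007648558358305515
```

View pics/c7.png

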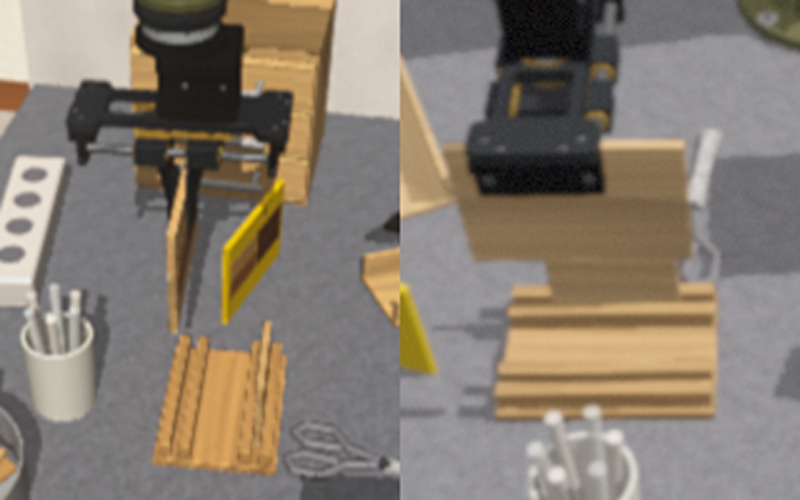

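```bash
python3 - <<'E'
from h import *
a=load('side4')['pixels'][90:175,230:310,::-1].copy();b=load('scene4')['pixels'][145:215,140:255,::-1].copy()
cv2.imwrite('pics/c8.png',cv2.resize(a,None,fx=7,fy=7,interpolation=cv2.INTER_CUBIC));cv2.imwrite('pics/c9.png',cv2.resize(b,None,fx=6.9,fy=6.9,interpolation=cv2.INTER_CUBIC))
E
```

```text
(no output)
```

View pics/c8.png

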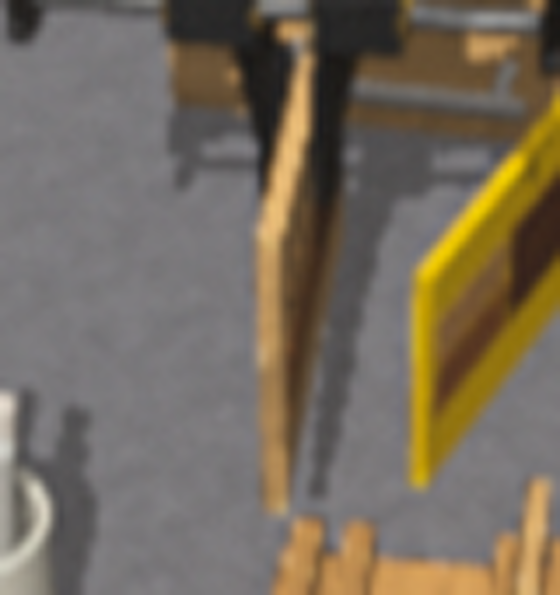

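View pics/c9.png

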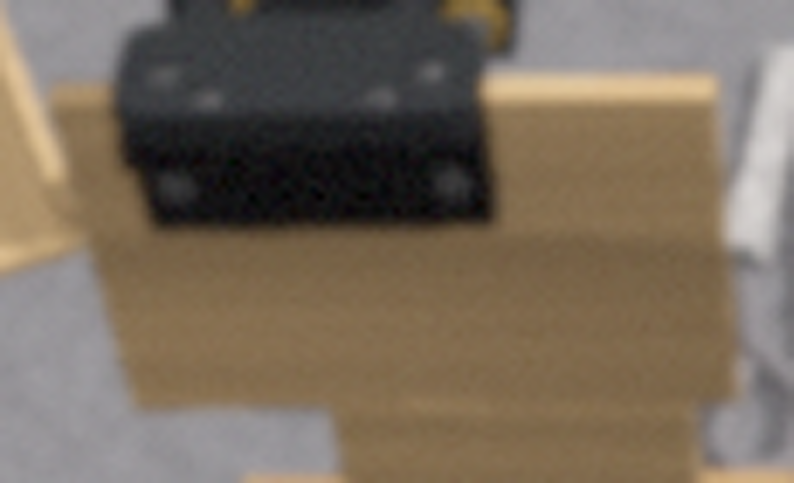

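```bash
python3 - <<'E'
from h import *
S=load('scene4');D=load('side4')
s=lambda x,y:np.array([140+x/6.9,145+y/6.9]);d=lambda x,y:np.array([230+x/7,90+y/7])
t,e=tri([(S,s(718,103),0),(D,d(259,230),0)]);b,e2=tri([(S,s(735,402),0),(D,d(266,512),0)])
print(t,e,b,e2,t-b)
o=env.get_obs();p=o['tool_pos'];a=np.radians(4.75)
for q in(t,b):
  print('in tool: panel y',(q-p)@[-np.sin(a),np.cos(a),0],'panel x',(q-p)@[np.cos(a),np.sin(a),0],'z',q[2]-p[2])
print(ray(S,s(140,408),b[2]), p)
# purple panel and stand pixels
E
```

```text
[ 0.57672216 -0.08445381  0.28507822] 1.0748338267412407 [ 0.5746937  -0.08539126  0.17442794] 0.20420362836881623 [0.00202846 0.00093744 0.11065028]
in tool: panel y 0.07916276467946283 panel x 0.004172629692739731 z 0.008397366788682026
in tool: panel y 0.07839651328845854 panel x 0.0020735091447022847 z -0.10225290858771915
[ 0.58717149 -0.24180472  0.17442794] [ 0.57911919 -0.16369022  0.27668085]
```

```bash
python3 - <<'E'
from h import *
b=load('scene4')['pixels'][185:285,345:455,::-1].copy();a=load('side4')['pixels'][245:345,210:310,::-1].copy()
cv2.imwrite('pics/d1.png',cv2.resize(b,None,fx=6,fy=6,interpolation=cv2.INTER_CUBIC));cv2.imwrite('pics/d2.png',cv2.resize(a,None,fx=6,fy=6,interpolation=cv2.INTER_CUBIC))
E
```

```text
(no output)
```

View pics/d1.png

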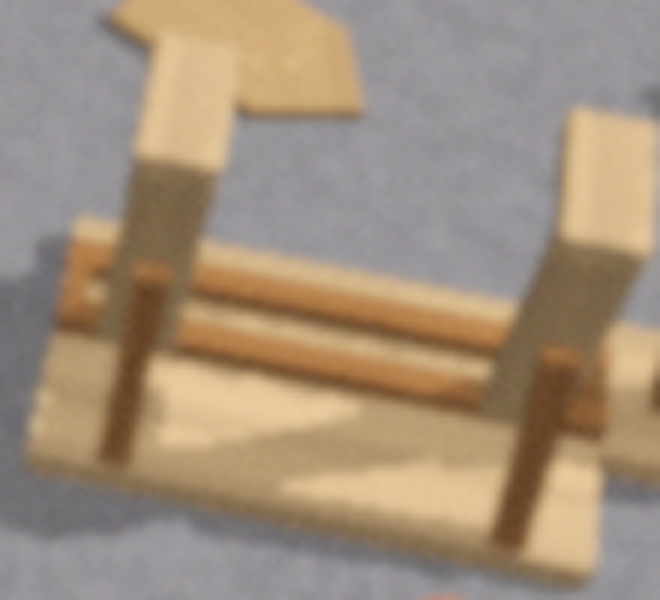

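View pics/d2.png

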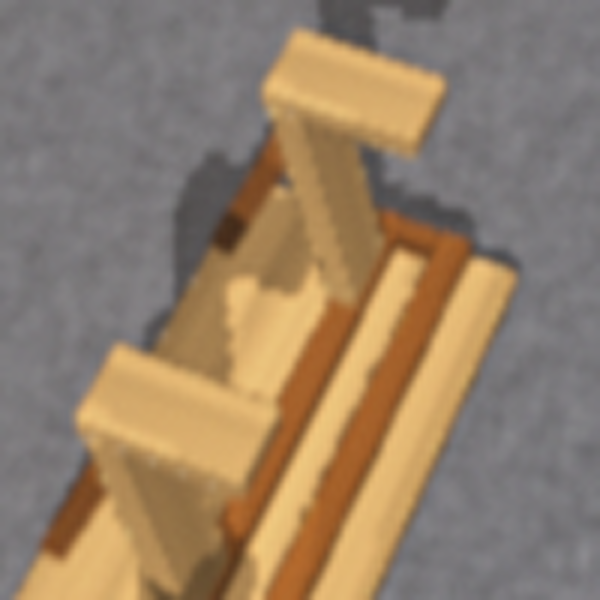

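```bash
python3 - <<'E'
from h import *
S=load('scene4');D=load('side4')
s=lambda x,y:np.array([345+x/6,185+y/6]);d=lambda x,y:np.array([210+x/6,245+y/6])
T=[(S,(-.022,-.08,.1375),s(155,33),0),(S,(-.022,-.052,.1375),s(240,40),0),(S,(-.022,.052,.1375),s(570,105),0),(S,(-.022,.08,.1375),s(656,114),0),
(S,(.065,.095,0),s(583,587),0),(S,(.065,-.095,0),s(27,470),0),(S,(-.045,-.095,.012),s(77,216),0),
(D,(-.022,-.08,.1375),d(445,78),0),(D,(-.022,-.052,.1375),d(413,137),0),(D,(-.022,.052,.1375),d(279,406),0),(D,(-.022,.08,.1375),d(242,468),0),(D,(-.045,-.095,.012),d(518,265),0)]
for sel,n in((T,'both'),(T[:7],'scene'),(T[7:],'side')):
  q,r=planar(sel,[.53,.22,-.19]);print(n,q,np.degrees(q[2]));print(r.round(1).tolist())
E
```

```text
both [ 0.52556582  0.22356902 -0.18644325] -10.682411275745439
[[0.1, -0.5], [0.2, 0.9], [-0.5, -0.0], [0.2, 1.2], [0.4, 0.7], [-0.7, 0.5], [-0.4, -0.0], [0.3, -0.6], [0.4, 0.3], [0.7, -0.5], [0.3, 2.4], [-0.2, 0.5]]
scene [ 0.52434371  0.22390157 -0.18164378] -10.407422086248635
[[0.2, -0.8], [0.3, 0.6], [-0.4, -0.6], [0.2, 0.6], [0.6, 0.1], [-0.5, 0.3], [-0.4, -0.3]]
side [ 0.52637363  0.22280687 -0.19260289] -11.035332588735807
[[0.2, -0.8], [0.2, -0.0], [0.2, -0.9], [-0.3, 1.9], [-0.3, 0.3]]
```

```bash
python3 -m creep '[{"tx":0.021,"ty":-0.0046,"tz":0,"rx":0,"ry":0,"rz":0},{"tx":0.041,"ty":-0.0091,"tz":0,"rx":0,"ry":0,"rz":0},{"tx":0.041,"ty":-0.0091,"tz":0,"rx":0,"ry":0,"rz":0},{"tx":0.041,"ty":-0.0091,"tz":0,"rx":0,"ry":0,"rz":0},{"tx":0.041,"ty":-0.0091,"tz":0,"rx":0,"ry":0,"rz":0},{"tx":0.041,"ty":-0.0091,"tz":0,"rx":0,"ry":0,"rz":0},{"tx":0.041,"ty":-0.0091,"tz":0,"rx":0,"ry":0,"rz":0},{"tx":0.041,"ty":-0.0091,"tz":0,"rx":0,"ry":0,"rz":0},{"tx":0.041,"ty":-0.0091,"tz":0,"rx":0,"ry":0,"rz":0},{"tx":0.041,"ty":-0.0091,"tz":0,"rx":0,"ry":0,"rz":0},{"tx":0.020,"ty":-0.0046,"tz":0,"rx":0,"ry":0,"rz":5.15},{"tx":0,"ty":0,"tz":0,"rx":0,"ry":0,"rz":5.15},{"tx":0,"ty":0,"tz":0,"rx":0,"ry":0,"rz":5.15},{"tx":0,"ty":0,"tz":0.009,"rx":-5,"ry":0,"rz":0},{"tx":0,"ty":0,"tz":0,"rx":-5,"ry":0,"rz":0},{"tx":0,"ty":0,"tz":0,"rx":-5,"ry":0,"rz":0},{"tx":0,"ty":0,"tz":0,"rx":0,"ry":0,"rz":0},{"tx":0,"ty":0,"tz":0,"rx":0,"ry":0,"rz":0}]'; python3 - <<'E'
from h import *
for n in('side','scene'):snap(n,n+'5')
o=env.get_obs();print(o['time_s'],o['tool_pos'],o['tool_rot'],o['force'],o['grip_width'])
E
```

```text
time_s: 6.18
tool_pos: [0.4548, 0.2373, 0.2689]
tool_rot: [165.1, 0.0, 79.3]
force: [-0.3, -1.3, -1.2]
grip_width: 0.0082
6.275 [0.45556431 0.23694287 0.26889825] [ 1.65071442e+02 -2.04833500e-03  7.92468348e+01] [-0.86941799  0.37721449 -1.48058199] 0.007677482938821828
```

View pics/side5.png

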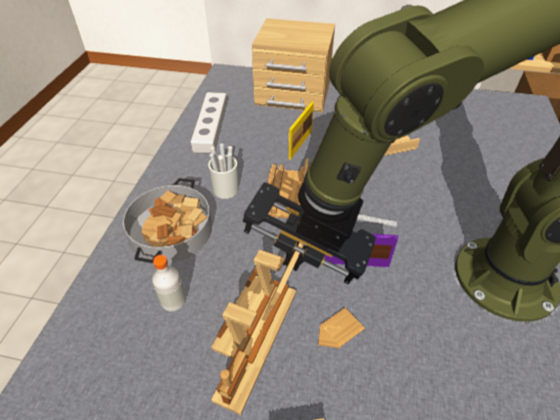

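View pics/scene5.png

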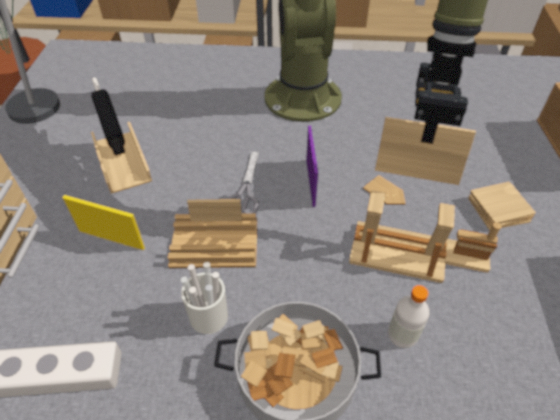

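```bash
python3 - <<'E'
from h import *
b=load('scene5')['pixels'][110:200,365:485,::-1].copy();a=load('side5')['pixels'][225:325,230:330,::-1].copy()
cv2.imwrite('pics/e1.png',cv2.resize(b,None,fx=6.6,fy=6.6,interpolation=cv2.INTER_CUBIC));cv2.imwrite('pics/e2.png',cv2.resize(a,None,fx=6,fy=6,interpolation=cv2.INTER_CUBIC))
E
```

```text
(no output)
```

View pics/e1.png

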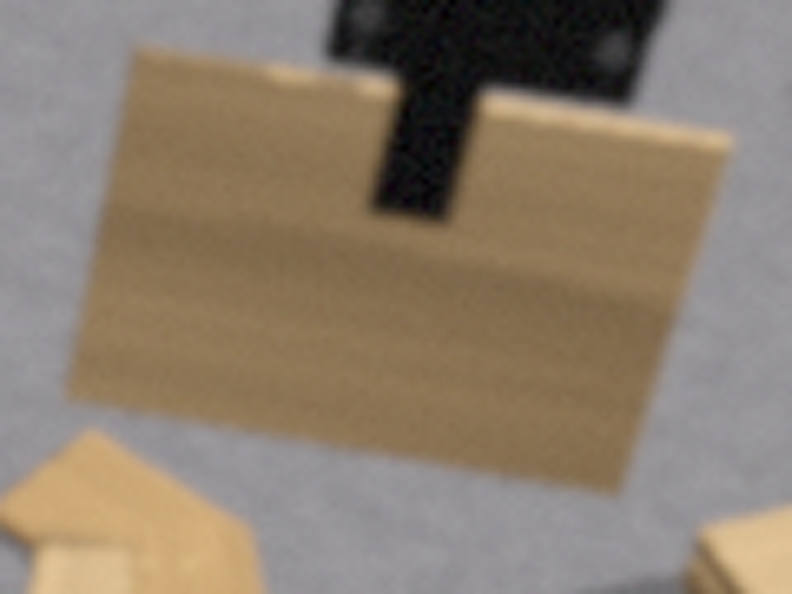

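View pics/e2.png

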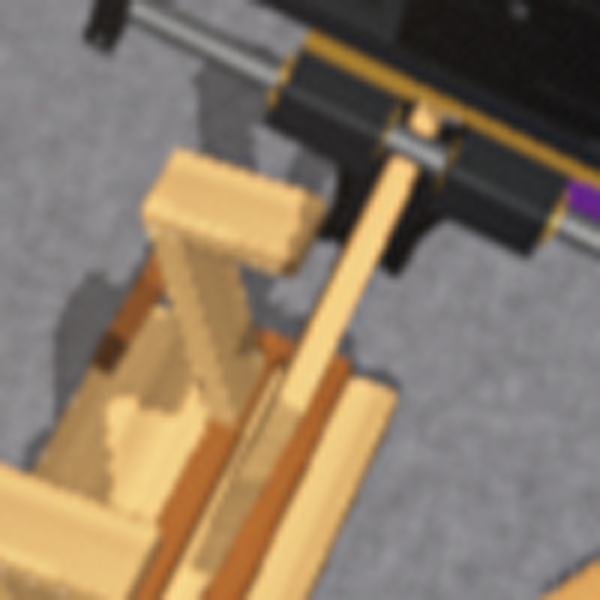

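```bash
python3 - <<'E'
from h import *
S=load('scene5');D=load('side5')
q=np.array([.5256,.2236]);R=Rz(np.radians(-10.7))
f=lambda X:(R.T@(X-[*q,0])).round(4)
s=lambda x,y:np.array([365+x/6.6,110+y/6.6]);d=lambda x,y:np.array([230+x/6,225+y/6])
b,e=tri([(S,s(617,494),0),(D,d(197,562),0)]);t,e2=tri([(S,s(726,148),0),(D,d(272,399),0)])
print(f(b),e,f(t),e2)
o=env.get_obs();p=f(o['tool_pos']);a=np.radians(14.95)
print('tcp',p,'pred rear +y bottom',p+[.1025*np.sin(a)+.004*np.cos(a),.079,-.1025*np.cos(a)+.004*np.sin(a)],'pred top',p+[-.0075*np.sin(a)+.004*np.cos(a),.079,.0075*np.cos(a)+.004*np.sin(a)])
l=ray(S,s(68,400),b[2]);print('-y bottom',f(l))
E
```

```text
[-0.0446  0.0771  0.1712] 0.3926522674242676 [-0.0704  0.0785  0.2752] 0.6129120776325294
tcp [-7.130e-02  1.000e-04  2.689e-01] pred rear +y bottom [-0.04099285  0.0791      0.17090139] pred top [-0.06937021  0.0791      0.27717804]
-y bottom [-0.0428 -0.0791  0.1712]
```

```bash
python3 -m creep '[{"tx":0,"ty":-0.001,"tz":0.02,"rx":0,"ry":0,"rz":0},{"tx":0,"ty":0,"tz":0.03,"rx":0,"ry":0,"rz":0},{"tx":0,"ty":0,"tz":0.03,"rx":0,"ry":0,"rz":0},{"tx":0,"ty":0,"tz":0.03,"rx":0,"ry":0,"rz":0},{"tx":0,"ty":0,"tz":0.03,"rx":0,"ry":0,"rz":0},{"tx":0,"ty":0,"tz":0,"rx":0,"ry":0,"rz":0},{"tx":0,"ty":0,"tz":0,"rx":0,"ry":0,"rz":0}]'; python3 - <<'E'
from h import *
for n in('side','scene'):snap(n,n+'6')
o=env.get_obs();print(o['time_s'],o['tool_pos'],o['tool_rot'],o['force'],o['grip_width'])
b=load('scene6')['pixels'][170:280,340:470,::-1].copy();a=load('side6')['pixels'][245:365,200:320,::-1].copy()
cv2.imwrite('pics/f1.png',cv2.resize(b,None,fx=5,fy=5,interpolation=cv2.INTER_CUBIC));cv2.imwrite('pics/f2.png',cv2.resize(a,None,fx=5,fy=5,interpolation=cv2.INTER_CUBIC))
E
```

```text
time_s: 7.15
tool_pos: [0.4905, 0.231, 0.1345]
tool_rot: [165.0, -0.0, 79.3]
force: [-0.6, -0.0, -0.5]
grip_width: 0.0074
7.25 [0.49072955 0.23128564 0.13519769] [ 1.64887209e+02 -9.27491461e-02  7.93054718e+01] [ 0.04928275 -0.14845819 -0.9607703 ] 0.007766253584192758
```

View pics/f1.png

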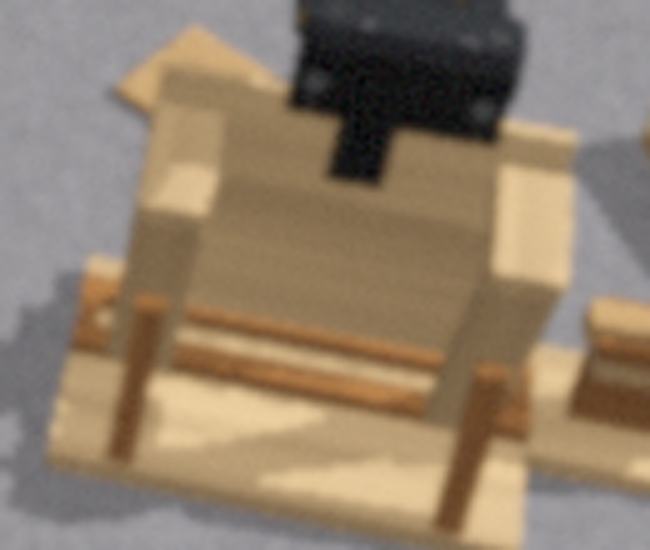

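View pics/f2.png

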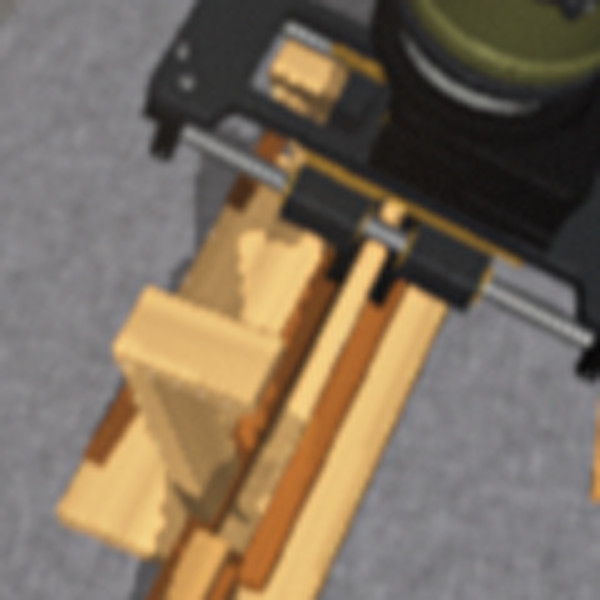

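```bash
python3 - <<'E'
from h import *
a=load('side6')['pixels'][310:370,225:285,::-1].copy();b=load('scene6')['pixels'][215:265,375:455,::-1].copy()
cv2.imwrite('pics/g1.png',cv2.resize(a,None,fx=10,fy=10,interpolation=cv2.INTER_CUBIC));cv2.imwrite('pics/g2.png',cv2.resize(b,None,fx=10,fy=10,interpolation=cv2.INTER_CUBIC))
E
```

```text
(no output)
```

View pics/g1.png

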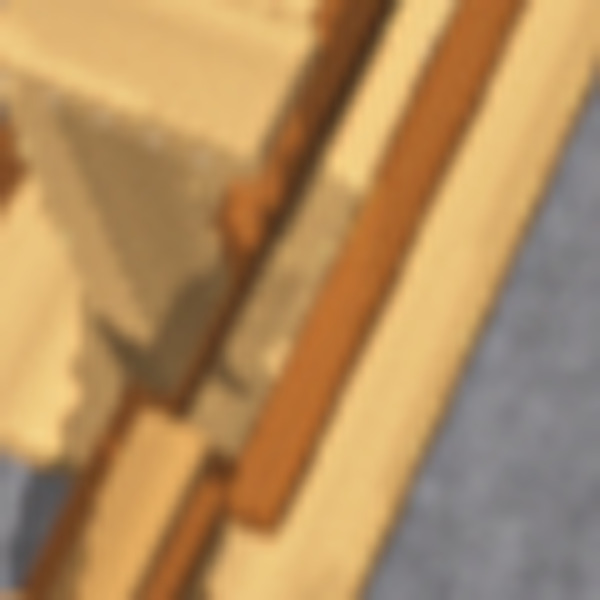

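View pics/g2.png

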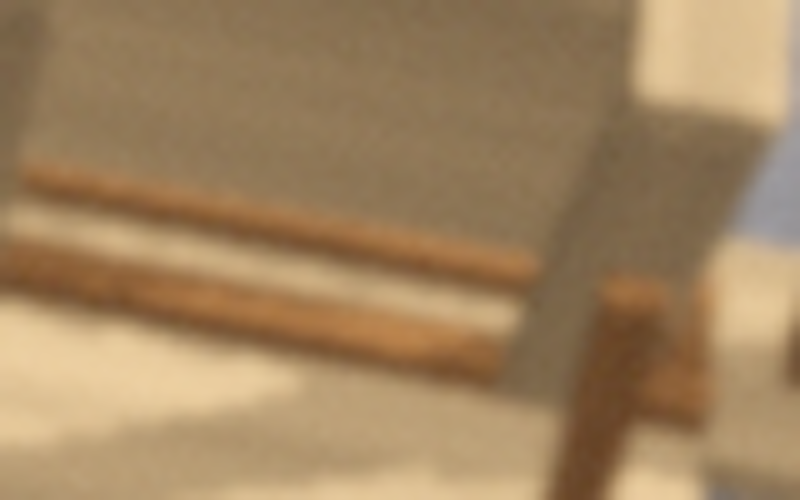

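```bash
python3 - <<'E'
from h import *
S=load('scene6');D=load('side6')
q=np.array([.5256,.2236]);R=Rz(np.radians(-10.7))
f=lambda X:(R.T@(X-[*q,0])).round(4)
s=lambda x,y:np.array([375+x/10,215+y/10]);d=lambda x,y:np.array([225+x/10,310+y/10])
for z in(.035,.037,.039): print(z,'scene panel bottom',f(ray(S,s(530,253),z)),f(ray(S,s(30,163),z)),'side',f(ray(D,d(220,368),z)))
print('lip inner bottom z12',f(ray(S,s(520,290),.012)),f(ray(S,s(30,195),.012)))
print('rear wall top front edge? z22',f(ray(S,s(500,335),.022)),f(ray(S,s(20,240),.022)))
print('side lip top inner edge z22',f(ray(D,d(380,180),.022)),f(ray(D,d(232,480),.022)),'outer',f(ray(D,d(410,270),.022)),f(ray(D,d(280,525),.022)))
o=env.get_obs();p=f(o['tool_pos']);a=np.radians(15);print(p,'kin rear bottom',p+[.1025*np.sin(a)+.004*np.cos(a),.079,-.1025*np.cos(a)+.004*np.sin(a)])
E
```

```text
0.035 scene panel bottom [-0.0098  0.0541  0.035 ] [-0.0076 -0.0488  0.035 ] side [-0.007   0.0763  0.035 ]
0.037 scene panel bottom [-0.0081  0.0538  0.037 ] [-0.006  -0.0489  0.037 ] side [-0.0075  0.0771  0.037 ]
0.039 scene panel bottom [-0.0064  0.0534  0.039 ] [-0.0043 -0.049   0.039 ] side [-0.008   0.0779  0.039 ]
lip inner bottom z12 [-0.0188  0.0568  0.012 ] [-0.0183 -0.0466  0.012 ]
rear wall top front edge? z22 [0.0026 0.0517 0.022 ] [ 0.0027 -0.0476  0.022 ]
side lip top inner edge z22 [-0.0167  0.0221  0.022 ] [-0.0156  0.0907  0.022 ] outer [-0.0302  0.0377  0.022 ] [-0.028   0.0952  0.022 ]
[-0.0357  0.0011  0.1352] kin rear bottom [-0.00530734  0.0801      0.03722788]
```

```bash
python3 -m creep '[{"tx":0,"ty":-0.002,"tz":0.002,"rx":0,"ry":0,"rz":0},{"tx":0,"ty":0,"tz":0.008,"rx":0,"ry":0,"rz":0},{"tx":0,"ty":0,"tz":0.006,"rx":0,"ry":0,"rz":0},{"tx":0,"ty":0,"tz":0,"rx":0,"ry":0,"rz":0},{"tx":0,"ty":0,"tz":0,"rx":0,"ry":0,"rz":0}]'; python3 -m creep '[{"tx":0,"ty":0,"tz":0.003,"rx":0,"ry":0,"rz":0},{"tx":0,"ty":0,"tz":0,"rx":0,"ry":0,"rz":0},{"tx":0,"ty":0,"tz":0,"rx":0,"ry":0,"rz":0}]'; python3 - <<'E'
from h import *
for n in('side','scene'):snap(n,n+'7')
o=env.get_obs();print(o['time_s'],o['tool_pos'],o['tool_rot'],o['force'],o['grip_width'])
b=load('scene7')['pixels'][200:270,350:450,::-1].copy();a=load('side7')['pixels'][290:365,220:295,::-1].copy()
cv2.imwrite('pics/i1.png',cv2.resize(b,None,fx=8,fy=8,interpolation=cv2.INTER_CUBIC));cv2.imwrite('pics/i2.png',cv2.resize(a,None,fx=8,fy=8,interpolation=cv2.INTER_CUBIC))
E
```

```text
time_s: 7.88
tool_pos: [0.4921, 0.2302, 0.1175]
tool_rot: [165.0, 0.0, 79.3]
force: [-1.0, -0.4, -1.2]
grip_width: 0.0079
time_s: 8.25
tool_pos: [0.4929, 0.2301, 0.1147]
tool_rot: [165.0, -0.0, 79.3]
force: [0.2, 0.2, -1.7]
grip_width: 0.008
8.35 [0.49291581 0.23009002 0.11479077] [ 1.64987541e+02 -3.45329024e-03  7.93047268e+01] [-0.66060835 -0.38711218 -1.08015171] 0.007796429682600519
```

View pics/i1.png

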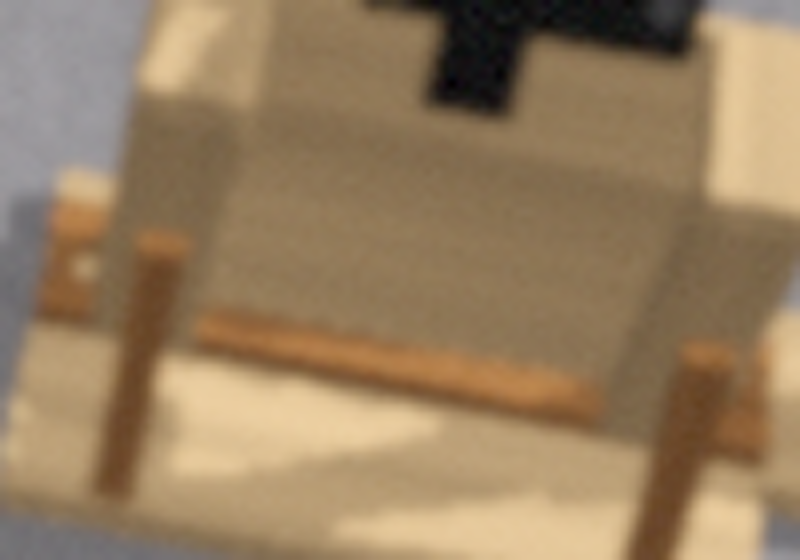

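View pics/i2.png

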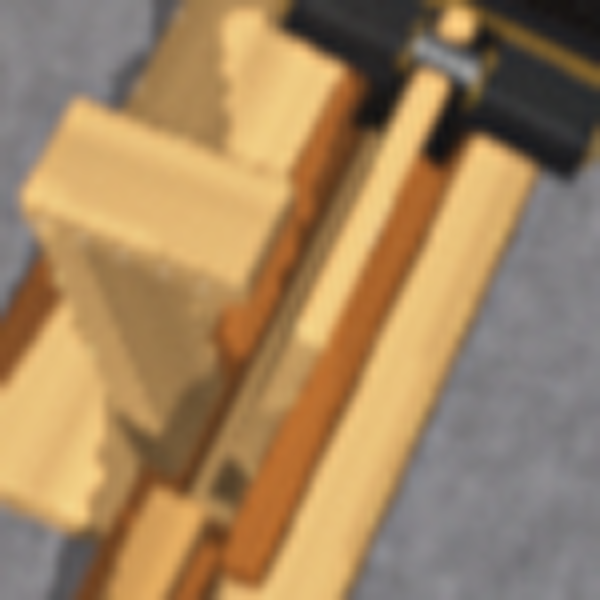

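The panel's bottom is now in the slot (end face at side crop (270,430), between lip and rear wall) with no contact force. I'll go down to the floor in small steps.

```bash
python3 -m creep '[{"tx":0,"ty":0,"tz":0.002,"rx":0,"ry":0,"rz":0},{"tx":0,"ty":0,"tz":0,"rx":0,"ry":0,"rz":0},{"tx":0,"ty":0,"tz":0,"rx":0,"ry":0,"rz":0}]'; python3 -m creep '[{"tx":0,"ty":0,"tz":0.0015,"rx":0,"ry":0,"rz":0},{"tx":0,"ty":0,"tz":0,"rx":0,"ry":0,"rz":0},{"tx":0,"ty":0,"tz":0,"rx":0,"ry":0,"rz":0}]'
```

```text
time_s: 8.72
tool_pos: [0.4934, 0.2299, 0.1127]
tool_rot: [165.0, 0.0, 79.3]
force: [0.0, 0.5, -0.8]
grip_width: 0.0081
time_s: 9.1
tool_pos: [0.4938, 0.23, 0.1124]
tool_rot: [165.0, 0.0, 79.3]
force: [-3.3, -0.6, 6.9]
grip_width: 0.008
```

```bash
python3 -m creep '[{"tx":0,"ty":0,"tz":-0.0006,"rx":0,"ry":0,"rz":0},{"tx":0,"ty":0.0089,"tz":0.0004,"rx":5,"ry":0,"rz":0},{"tx":0,"ty":0.0089,"tz":0.0004,"rx":5,"ry":0,"rz":0},{"tx":0,"ty":0,"tz":0,"rx":0,"ry":0,"rz":0}]';python3 -m creep '[{"tx":0,"ty":0.0089,"tz":0.0004,"rx":5,"ry":0,"rz":0},{"tx":0,"ty":0,"tz":0,"rx":0,"ry":0,"rz":0},{"tx":0,"ty":0,"tz":0,"rx":0,"ry":0,"rz":0}]'; python3 -m creep '[{"tx":0,"ty":0.0089,"tz":0.0004,"rx":5,"ry":0,"rz":0},{"tx":0,"ty":0,"tz":0,"rx":0,"ry":0,"rz":0},{"tx":0,"ty":0,"tz":0,"rx":0,"ry":0,"rz":0}]'; python3 - <<'E'
from h import *
for n in('side','scene'):snap(n,n+'8')
o=env.get_obs();print(o['time_s'],o['tool_pos'],o['tool_rot'],o['force'],o['grip_width'])
b=load('scene8')['pixels'][150:280,340:470,::-1].copy();a=load('side8')['pixels'][245:375,190:320,::-1].copy()
cv2.imwrite('pics/j.png',cv2.resize(np.hstack([a,b]),None,fx=3,fy=3,interpolation=cv2.INTER_CUBIC))
E
```

```text
time_s: 9.6
tool_pos: [0.5127, 0.2258, 0.1149]
tool_rot: [175.0, -0.0, 79.1]
force: [-0.5, -2.2, 4.3]
grip_width: 0.0078
time_s: 9.98
tool_pos: [0.5186, 0.2254, 0.115]
tool_rot: [179.9, 0.0, 79.3]
force: [-0.3, 0.1, -0.5]
grip_width: 0.0075
time_s: 10.35
tool_pos: [0.5275, 0.2239, 0.115]
tool_rot: [-175.1, 0.0, 79.4]
force: [0.5, 0.1, 0.4]
grip_width: 0.0077
10.45 [0.52724031 0.22397629 0.11497546] [-1.75053078e+02  1.02232312e-02  7.93897874e+01] [ 0.20586302 -0.22345774  0.1216921 ] 0.007839516407672165
```

View pics/j.png

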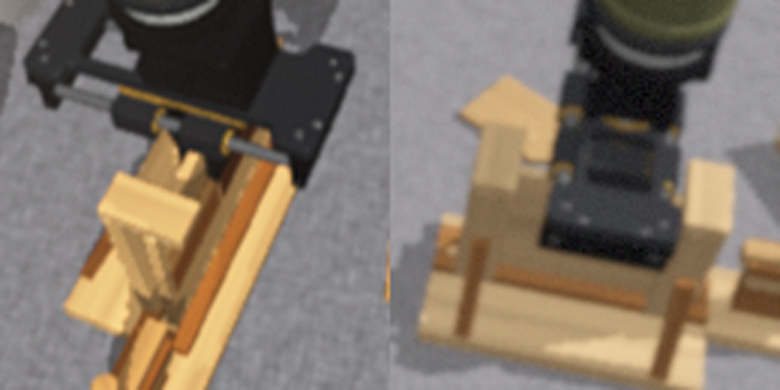

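The panel leans back 5° and its top is under the hooks; there are no forces. I'll continue to the posts.

```bash
python3 -m creep '[{"tx":0,"ty":0.0062,"tz":0.0003,"rx":3.5,"ry":0,"rz":0},{"tx":0,"ty":0,"tz":0,"rx":0,"ry":0,"rz":0},{"tx":0,"ty":0,"tz":0,"rx":0,"ry":0,"rz":0}]';python3 -m creep '[{"tx":0,"ty":0.0027,"tz":0.0003,"rx":1.5,"ry":0,"rz":0},{"tx":0,"ty":0,"tz":0,"rx":0,"ry":0,"rz":0},{"tx":0,"ty":0,"tz":0,"rx":0,"ry":0,"rz":0}]'
```

```text
time_s: 10.82
tool_pos: [0.5336, 0.2228, 0.1144]
tool_rot: [-171.5, 0.0, 79.4]
force: [-0.2, 0.2, 2.5]
grip_width: 0.008
time_s: 11.2
tool_pos: [0.5367, 0.2223, 0.114]
tool_rot: [-169.9, -0.0, 79.3]
force: [-0.9, 0.9, 5.3]
grip_width: 0.008
```

```bash
python3 -m creep '[{"tx":0,"ty":0.0018,"tz":-0.0005,"rx":1,"ry":0,"rz":0},{"tx":0,"ty":0,"tz":0,"rx":0,"ry":0,"rz":0},{"tx":0,"ty":0,"tz":0,"rx":0,"ry":0,"rz":0}]';python3 -m creep '[{"tx":0,"ty":0.0018,"tz":0,"rx":1,"ry":0,"rz":0},{"tx":0,"ty":0,"tz":0,"rx":0,"ry":0,"rz":0},{"tx":0,"ty":0,"tz":0,"rx":0,"ry":0,"rz":0}]'
```

```text
time_s: 11.58
tool_pos: [0.5386, 0.2218, 0.1137]
tool_rot: [-168.9, -0.0, 79.3]
force: [-1.8, 1.3, 5.6]
grip_width: 0.0078
time_s: 11.95
tool_pos: [0.5402, 0.2214, 0.1134]
tool_rot: [-167.9, -0.0, 79.3]
force: [-3.8, 1.2, 6.6]
grip_width: 0.0078
```

Contact with the posts is building in x (-3.8 N) at about 12° lean, so I'll release.

```bash
python3 -m creep '[{"tx":0,"ty":0,"tz":0,"rx":0,"ry":0,"rz":0},{"tx":0,"ty":0,"tz":0,"rx":0,"ry":0,"rz":0},{"tx":0,"ty":0,"tz":0,"rx":0,"ry":0,"rz":0},{"tx":0,"ty":0,"tz":0,"rx":0,"ry":0,"rz":0}]' 0.04 30; python3 - <<'E'
from h import *
for n in('side','scene'):snap(n,n+'9')
o=env.get_obs();print(o['time_s'],o['tool_pos'],o['tool_rot'],o['force'],o['grip_width'])
b=load('scene9')['pixels'][150:280,340:470,::-1].copy();a=load('side9')['pixels'][245:375,190:320,::-1].copy()
cv2.imwrite('pics/k.png',cv2.resize(np.hstack([a,b]),None,fx=3,fy=3,interpolation=cv2.INTER_CUBIC))
E
```

```text
time_s: 12.45
tool_pos: [0.5406, 0.2208, 0.113]
tool_rot: [-168.0, 0.0, 79.3]
force: [0.4, -0.9, 0.7]
grip_width: 0.0368
12.55 [0.54058874 0.22091282 0.11317135] [-1.68009083e+02  7.23873949e-03  7.92951562e+01] [-0.27781201 -0.10646087 -0.38742335] 0.0388479561326531
```

View pics/k.png

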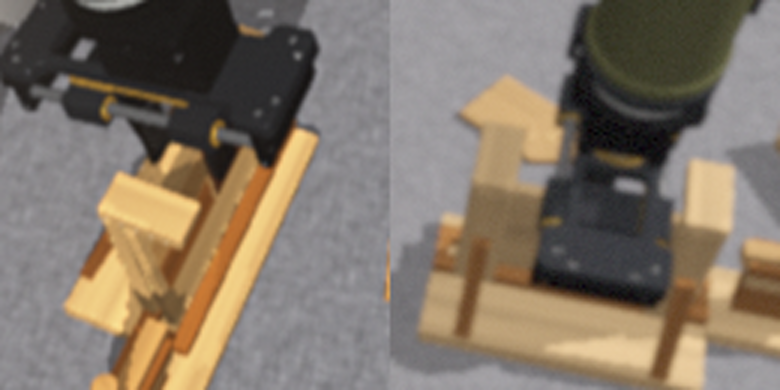

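```bash
python3 -m creep '[{"tx":0,"ty":0,"tz":-0.01,"rx":0,"ry":0,"rz":0},{"tx":0,"ty":0,"tz":-0.03,"rx":0,"ry":0,"rz":0},{"tx":0,"ty":0,"tz":-0.04,"rx":0,"ry":0,"rz":0},{"tx":0,"ty":0,"tz":-0.04,"rx":-4,"ry":0,"rz":0},{"tx":0,"ty":0,"tz":0,"rx":-4,"ry":0,"rz":0},{"tx":0,"ty":0,"tz":0,"rx":-4,"ry":0,"rz":0},{"tx":0.0415,"ty":-0.0136,"tz":0,"rx":0,"ry":0,"rz":0},{"tx":0.0415,"ty":-0.0136,"tz":0,"rx":0,"ry":0,"rz":0},{"tx":0.0415,"ty":-0.0136,"tz":0.01,"rx":0,"ry":0,"rz":0},{"tx":0.041,"ty":-0.0135,"tz":0.02,"rx":0,"ry":0,"rz":0},{"tx":0,"ty":0,"tz":0,"rx":0,"ry":0,"rz":0},{"tx":0,"ty":0,"tz":0,"rx":0,"ry":0,"rz":0}]'; python3 - <<'E'
from h import *
for n in('side','scene','wrist'):snap(n,n+'10')
o=env.get_obs();print(o['time_s'],o['tool_pos'],o['tool_rot'],o['force'],o['grip_width'])
b=load('scene10')['pixels'][150:280,340:510,::-1].copy();a=load('side10')['pixels'][245:375,190:320,::-1].copy()
cv2.imwrite('pics/l.png',cv2.resize(np.hstack([a,b]),None,fx=2.6,fy=2.6,interpolation=cv2.INTER_CUBIC))
E
```

```text
time_s: 14.05
tool_pos: [0.5429, 0.3887, 0.2011]
tool_rot: [180.0, 0.0, 79.3]
force: [1.4, -0.8, -0.3]
grip_width: 0.0401
14.2 [0.54369908 0.38762117 0.20160624] [ 1.79900715e+02 -1.02451894e-02  7.91531215e+01] [ 0.02404881 -0.24264366 -0.55200609] 0.040372177629339076
```

View pics/l.png

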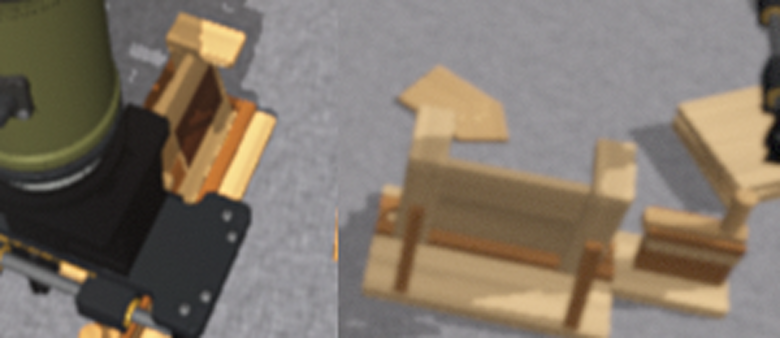

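View pics/wrist10.png

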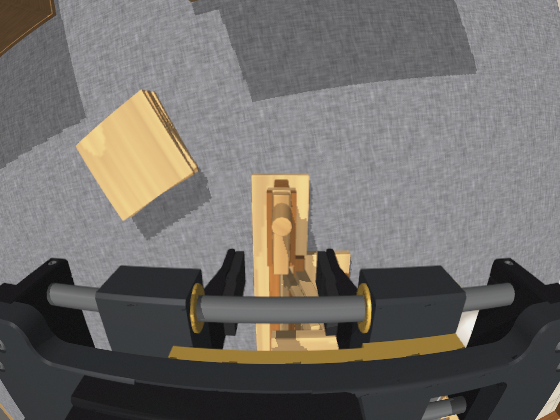

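The panel leans on both posts under the hooks (scene crop (500,200)). The knob's top is at wrist (282,226); I'll cast it onto z = 0.114.

```bash
python3 - <<'E'
from h import *
W=load('wrist10');k=rayw(W,(282.2,226.5),.114);print(k)
p=env.get_obs()['tool_pos'];a=np.radians(79.3)
for k2 in(k,np.array([.5428,.3888,.114])):
  print('tx',(k2-p)@[np.cos(a),np.sin(a),0],'ty',(k2-p)@[np.sin(a),-np.cos(a),0])
S=load('scene10')['pixels'][170:280,350:510,::-1]
cv2.imwrite('pics/l2.png',cv2.resize(S,None,fx=5,fy=5,interpolation=cv2.INTER_CUBIC))
E
```

```text
[0.54675189 0.3896216  0.114     ]
tx 0.0025324572363653562 ty 0.0026283152530833707
tx 0.0009914043550311093 ty -0.0011023198479287036
```

View pics/l2.png

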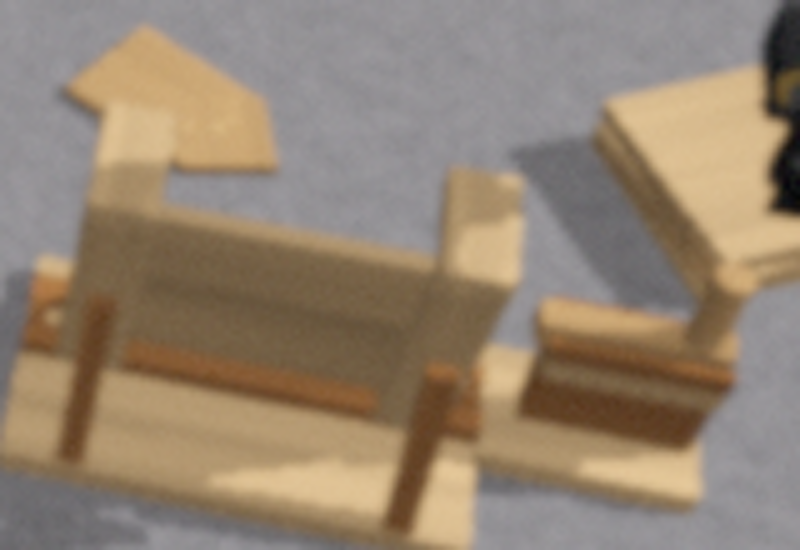

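```bash
python3 -m creep '[{"tx":0.0015,"ty":0.0005,"tz":0.027,"rx":0,"ry":0,"rz":0},{"tx":0,"ty":0,"tz":0.035,"rx":0,"ry":0,"rz":0},{"tx":0,"ty":0,"tz":0.025,"rx":0,"ry":0,"rz":0},{"tx":0,"ty":0,"tz":0.009,"rx":0,"ry":0,"rz":0},{"tx":0,"ty":0,"tz":0,"rx":0,"ry":0,"rz":0}]' && python3 -m creep '[{"tx":0,"ty":0,"tz":0,"rx":0,"ry":0,"rz":0},{"tx":0,"ty":0,"tz":0,"rx":0,"ry":0,"rz":0},{"tx":0,"ty":0,"tz":0,"rx":0,"ry":0,"rz":0},{"tx":0,"ty":0,"tz":0,"rx":0,"ry":0,"rz":0},{"tx":0,"ty":0,"tz":0,"rx":0,"ry":0,"rz":0}]' 0 15
```

```text
time_s: 14.82
tool_pos: [0.5436, 0.3899, 0.1049]
tool_rot: [180.0, 0.0, 79.2]
force: [0.0, -0.3, 0.3]
grip_width: 0.04
time_s: 15.45
tool_pos: [0.545, 0.3904, 0.1055]
tool_rot: [179.8, -0.1, 79.3]
force: [5.2, -1.0, 1.2]
grip_width: 0.0157
```

The knob is gripped (width 15.7 mm). I'll ease the 1.5 mm sideways offset and slide it 42 mm in, then creep to the stop.

```bash
python3 -m creep '[{"tx":0,"ty":0.0012,"tz":0,"rx":0,"ry":0,"rz":0},{"tx":-0.007,"ty":0,"tz":0,"rx":0,"ry":0,"rz":0},{"tx":-0.007,"ty":0,"tz":0,"rx":0,"ry":0,"rz":0},{"tx":-0.007,"ty":0,"tz":0,"rx":0,"ry":0,"rz":0},{"tx":-0.007,"ty":0,"tz":0,"rx":0,"ry":0,"rz":0},{"tx":-0.007,"ty":0,"tz":0,"rx":0,"ry":0,"rz":0},{"tx":-0.007,"ty":0,"tz":0,"rx":0,"ry":0,"rz":0},{"tx":0,"ty":0,"tz":0,"rx":0,"ry":0,"rz":0},{"tx":0,"ty":0,"tz":0,"rx":0,"ry":0,"rz":0}]' && python3 -m creep '[{"tx":-0.002,"ty":0,"tz":0,"rx":0,"ry":0,"rz":0},{"tx":0,"ty":0,"tz":0,"rx":0,"ry":0,"rz":0},{"tx":0,"ty":0,"tz":0,"rx":0,"ry":0,"rz":0}]' && python3 -m creep '[{"tx":-0.002,"ty":0,"tz":0,"rx":0,"ry":0,"rz":0},{"tx":0,"ty":0,"tz":0,"rx":0,"ry":0,"rz":0},{"tx":0,"ty":0,"tz":0,"rx":0,"ry":0,"rz":0}]'
```

```text
time_s: 16.58
tool_pos: [0.5367, 0.3477, 0.1053]
tool_rot: [180.0, 0.1, 79.3]
force: [3.1, -1.4, 6.9]
grip_width: 0.0155
time_s: 16.95
tool_pos: [0.5365, 0.3469, 0.1054]
tool_rot: [179.9, -0.0, 79.3]
force: [4.7, 0.6, 6.1]
grip_width: 0.0154
time_s: 17.32
tool_pos: [0.5364, 0.3467, 0.1054]
tool_rot: [179.9, -0.2, 79.3]
force: [6.3, 4.2, 2.5]
grip_width: 0.0153
```

```bash
python3 -m creep '[{"tx":-0.002,"ty":0.0005,"tz":0,"rx":0,"ry":0,"rz":0},{"tx":0,"ty":0,"tz":0,"rx":0,"ry":0,"rz":0},{"tx":0,"ty":0,"tz":0,"rx":0,"ry":0,"rz":0}]'; python3 -m creep '[{"tx":0.004,"ty":0,"tz":0,"rx":0,"ry":0,"rz":0},{"tx":0,"ty":0,"tz":0,"rx":0,"ry":0,"rz":0}]' 0.04 15;  python3 -m creep '[{"tx":0,"ty":0,"tz":0,"rx":0,"ry":0,"rz":0},{"tx":0,"ty":0,"tz":0,"rx":0,"ry":0,"rz":0},{"tx":0,"ty":0,"tz":-0.02,"rx":0,"ry":0,"rz":0},{"tx":0,"ty":0,"tz":-0.04,"rx":0,"ry":0,"rz":0},{"tx":0,"ty":0,"tz":-0.06,"rx":0,"ry":0,"rz":0},{"tx":0.05,"ty":-0.04,"tz":-0.03,"rx":0,"ry":0,"rz":0},{"tx":0.05,"ty":-0.04,"tz":0,"rx":0,"ry":0,"rz":0},{"tx":0,"ty":0,"tz":0,"rx":0,"ry":0,"rz":0}]'; python3 - <<'E'
from h import *
for n in('side','scene','wrist'):snap(n,n+'11')
o=env.get_obs();print(o['time_s'],o['tool_pos'],o['tool_rot'],o['force'],o['grip_width'])
S=load('scene11')['pixels'][170:280,350:510,::-1]
cv2.imwrite('pics/m1.png',cv2.resize(S,None,fx=5,fy=5,interpolation=cv2.INTER_CUBIC))
E
```

```text
time_s: 17.7
tool_pos: [0.5364, 0.3466, 0.1055]
tool_rot: [179.9, -0.4, 79.4]
force: [6.7, 7.4, 1.4]
grip_width: 0.0154
time_s: 17.95
tool_pos: [0.5342, 0.3463, 0.103]
tool_rot: [-179.7, 0.2, 79.4]
force: [-0.4, -0.3, 0.1]
grip_width: 0.0279
time_s: 18.95
tool_pos: [0.4751, 0.4589, 0.2536]
tool_rot: [-179.9, -0.3, 79.9]
force: [-0.1, -0.3, -0.6]
grip_width: 0.0399
19.1 [0.48135689 0.4515429  0.25198046] [1.79927324e+02 1.18056996e-02 7.92776559e+01] [ 0.5515047  -1.08595943  0.13566336] 0.04003472854785223
```

View pics/m1.png

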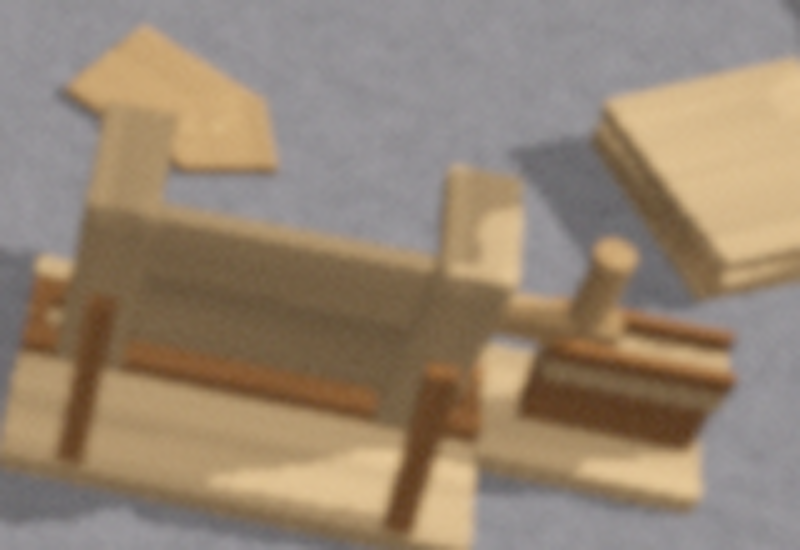

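View pics/side11.png

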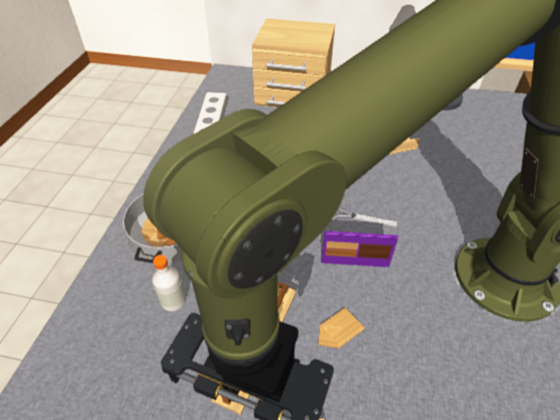

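View pics/wrist11.png

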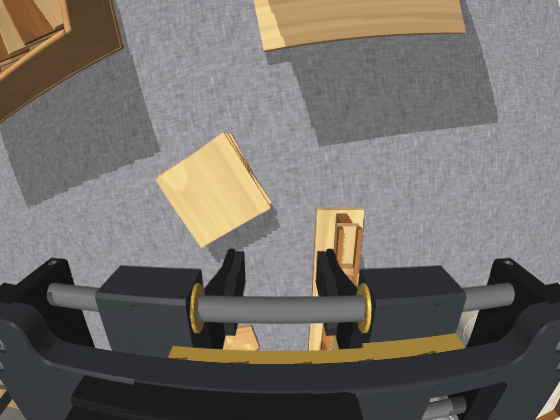

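```bash
python3 -m creep '[{"tx":0,"ty":0,"tz":-0.04,"rx":0,"ry":0,"rz":0},{"tx":-0.03,"ty":0,"tz":-0.02,"rx":0,"ry":0,"rz":0},{"tx":-0.05,"ty":0,"tz":0,"rx":0,"ry":0,"rz":0},{"tx":-0.05,"ty":0.01,"tz":0,"rx":0,"ry":0,"rz":0},{"tx":-0.05,"ty":0.02,"tz":0,"rx":0,"ry":0,"rz":0},{"tx":-0.05,"ty":0.02,"tz":0,"rx":0,"ry":0,"rz":0},{"tx":-0.05,"ty":0.02,"tz":0,"rx":0,"ry":0,"rz":0},{"tx":-0.05,"ty":0.02,"tz":0,"rx":0,"ry":0,"rz":0},{"tx":-0.05,"ty":0.02,"tz":0,"rx":0,"ry":0,"rz":0},{"tx":-0.05,"ty":0.02,"tz":0,"rx":0,"ry":0,"rz":0},{"tx":-0.05,"ty":0.02,"tz":0,"rx":0,"ry":0,"rz":0},{"tx":-0.03,"ty":0,"tz":0,"rx":0,"ry":0,"rz":0},{"tx":0,"ty":0,"tz":0,"rx":0,"ry":0,"rz":0}]'; python3 - <<'E'
from h import *
for n in('side','scene'):snap(n,n+'12')
D=load('side12')['pixels'][240:420,190:330,::-1]
cv2.imwrite('pics/n.png',cv2.resize(D,None,fx=3.3,fy=3.3,interpolation=cv2.INTER_CUBIC))
q=np.array([.5252,.2236]);R=Rz(np.radians(-10.7));S=load('scene12')
for p in((350+736/5,170+272/5),(350+613/5,170+251/5)):
  print((R.T@(ray(S,p,.114)-[*q,0])).round(4))
E
```

```text
time_s: 20.72
tool_pos: [0.5326, -0.082, 0.3115]
tool_rot: [180.0, 0.1, 78.8]
force: [-1.2, 0.3, -0.3]
grip_width: 0.0402
[-0.0149  0.1657  0.114 ]
[-0.0139  0.1203  0.114 ]
```

View pics/n.png

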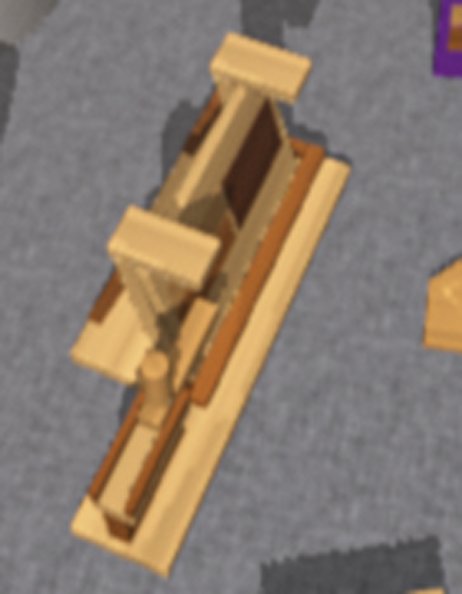

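View pics/scene12.png

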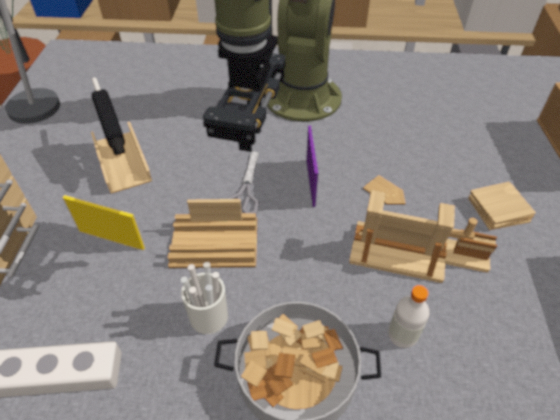

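The knob measures y = 120 mm in the stand frame (121 mm is fully in). The panel leans on the posts under the hooks with the keeper bar in front of its edge, everything else is in place, and the arm is clear. I'm handing in.

```bash
python3 -c "
from cell import env
print(env.sign_off(), env.get_obs()['time_s'])"
```

```text
the job is handed in; nothing more can be done
the job is handed in; nothing more can be done
```

The large panel is in the gluing stand and the keeper is slid in. I tilted it 15° forward under the hooks, set its bottom edge in the slot, leaned it back to about 12° until it touched the posts, and let go. I then slid the keeper in by its knob until it hit its stop. That took about 21 s of the 56 s allowed.

- **Last checks:** The final pictures show the panel leaning on both posts under the hooks, with the keeper bar in front of its edge. The knob is at y ≈ 120 mm in the stand frame, against 121 mm for fully in. In the last scene picture the small panel, scissors, house, cup and bottle look to be where they were, and the arm is clear of everything. The largest force I read at the end of a move was about 10 N.
- **Disagreements:** The cameras and the arm's own position differed by 1–3 mm on where the panel sat relative to the stand. I moved the panel 3 mm towards the front in all, and it entered without touching the lip. My first command was refused for missing numbers, and the arm did not move.

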